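Put the leftover power-supply parts back in their stock bins

ROBOT

A 6-joint arm with a two-finger parallel gripper is mounted at the origin on the work surface. World frame = base frame: x ahead of the robot, y to its left, z up, the work surface at z = 0. Lengths are in mm, angles in rad, forces in N, time in s.
With the tool pointing down it reaches from about 275 to 750 mm from the base axis. Payload 10.2 kg.
Tool frame: the origin (TCP) lies between the finger pads; the fingertips stand 14 mm ahead of it and the grasp point (between the pads) lies 5 mm behind it; z points along the fingers, y is the direction in which the jaws open and shut (so a half turn about z gives the same grasp; the last joint's range is limited). The gripper opens to 85 mm and grips with 20 to 120 N. Pads are 22 mm wide; open, the fingers measure 114 mm over their backs; the gripper's body (76 mm by 85 mm) begins 54 mm behind the grasp point. The pads swing forward as they close: fully open they stand 13 mm farther back than shut.
Start: joints at [-1.347, 0.313, 1.498, -0, 1.331, -0.223], TCP at [226.832, -473.475, 245.294] pointing down, gripper open.
Joint ranges: [-2.94, 2.94], [-0.97, 2.17], [0.19, 2.56], [-1.23, 4.37], [0.02, 3.11], [-2.88, 2.88]. Speed limits (rad/s): [2.39, 2.39, 3.01, 3.14, 3.14, 3.14].

INTERFACE

Orientations are given as a rotation vector (axis times angle).
In Python, from workcell import env gives the robot as it stands.
- The arm moves only by the shell command python3 -m jog 'ROWS'. ROWS is text: rows parted by semicolons, each of 7 numbers parted by spaces: the shift along the world's x, y, z in cm, then the turn, a rotation vector about the world's x, y, z in rad, then the opening, from -1 (shut) to 1 (fully open). A call has 1 to 20 rows; each row shifts and turns the commanded pose from where the row before left it; what a row does not reach is not made up. A row lasts 1/12 s, in which the tool goes at most 41.7 mm and 7.16 degrees, less where a joint would pass 70% of its speed; a pose out of reach is approached as far as the arm can. A call is refused whole if a number of a shift passes 4.17 or a number of a turn 0.125, either way. A call with a gripper value outside its range is refused whole. The fingers move at their own pace and stop on an object; the grip force is fixed at half the most. Time passes only in rows, so rows that do not move let the fingers close. It gives the time, the measured TCP pose, the force and the opening at its end, in the units of the state.
- env.state(): the state, without advancing time (a new reading comes with each control period).
- env.get_image(name): name is "scene" or "top" or "wrist"; returns the picture (384x512x3 uint8, red, green, blue); there is no depth.
- env.camera_params(name): a dict with "fx", "fy", "cx", "cy" (pixels), "k1" (the pictures are not rectified: a ray, as slopes to the right and down, at radius r is drawn at 1 + k1 r^2 times it, then the intrinsics apply), "T" (4x4, takes a point from camera to world coordinates); the wrist camera has in their place "mount" (4x4, takes a point from camera to tool coordinates, whose origin is the TCP and whose axes are the flange's). Camera axes: x right, y down, z forward; pixel columns grow to the right and rows downward; lengths in mm; the calibration is good to about 2 mm. A picture is of the moment at which its call begins: read the wrist's pose just before it. camera_params takes no time and is no camera call.
- env.job_done(): hands the job in, once; it reports no verdict.
The state is a dict: "time_s": time; "joint_pos": joint angles; "qd": joint speeds; "joint_torque": joint torques, N m; "ee_pos": TCP position; "eef_rot": TCP orientation; "ft_force": force on the tool from outside, world axes, zero at the start; "torque": the same for the moment, N m; "width": finger opening in mm.
Only numpy, scipy, OpenCV 4.12 (cv2) and the standard library are available. Lean on these libraries where they do the work, as an engineer would, in place of code of your own. Each camera call takes 0.05 s, during which the arm holds its last target. There are 200 camera calls.

TASK

Put the five loose power-supply parts on the blue bench back into stock: each capacitor, heat sink and transformer goes into the bin that already holds its own kind, whatever its colour, in the empty compartment in front of the divider. Set each one down upright on the bin's floor, not on top of another part; do not drop or toss them. Leave the solder reel and the side cutters where they lie.

Things in the scene. Friction and masses are not known exactly. Their poses are not given: they have to be found in the camera images.
- cap_black_c (a point): A capacitor: can with a black sleeve and a light stripe, 35 diameter x 50 mm high overall, two brass screw terminals on its brown top, flat underside, standing upright. This point: on its axis half-way up, 25 above its underside; z is its axis, up. About 70 g; grip it round the sleeve (35).
- cap_grey_c (a point): A capacitor: can with a light grey sleeve and a black stripe, 35 diameter x 50 mm high overall, two brass screw terminals on its brown top, flat underside, standing upright. This point: on its axis half-way up, 25 above its underside; z is its axis, up. About 70 g; grip it round the sleeve (35).
- sink_bronze_c (a point): A bronze-brown anodised heat sink. An aluminium extrusion with six upright fins running along its own x: 40 long (x) x 34 wide (y) x 28 mm high, base down, fins up. This point: its centre, 14 above its underside; z up. About 50 g; grip it across the two outer fins (34, along y).
- sink_silver_c (a point): A bare silver heat sink. An aluminium extrusion with six upright fins running along its own x: 40 long (x) x 34 wide (y) x 28 mm high, base down, fins up. This point: its centre, 14 above its underside; z up. About 50 g; grip it across the two outer fins (34, along y).
- trafo_c (a point): A small transformer, overall 40 (own x) x 34 (y) x 35 mm high: dark laminated steel core 40 x 18 on a black base plate 40 x 34 x 4, yellow-taped coil bulging on both y sides. Point: its centre, 18 above its underside; z up. About 150 g; grip it across the coil (34, along y; coil 27 long in x, 4 to 26 above the underside) or across the core's ends (40, along x).
- bin_caps_c (a point): The red stock bin; three capacitors (tops 53 above bench) behind its divider. Fixed open bin, 126 wide (own y), 209 mm long (x), walls and floor 3. A grey divider 42 high parts it; on its -x side (robot's side) lies the empty compartment, 120 x 120 inside, the stock on the +x side. Sides and rear 56 high, sides sloping down to the 32 high front. Point: centre of the empty compartment's floor, on its upper face, 3 above the bench.
- bin_sinks_c (a point): The yellow stock bin; three heat sinks (tops 31 above bench) behind its divider. Fixed open bin, 126 wide (own y), 209 mm long (x), walls and floor 3. A grey divider 42 high parts it; on its -x side (robot's side) lies the empty compartment, 120 x 120 inside, the stock on the +x side. Sides and rear 56 high, sides sloping down to the 32 high front. Point: centre of the empty compartment's floor, on its upper face, 3 above the bench.
- bin_trafos_c (a point): The green stock bin; two transformers (tops 38 above bench) behind its divider. Fixed open bin, 126 wide (own y), 209 mm long (x), walls and floor 3. A grey divider 42 high parts it; on its -x side (robot's side) lies the empty compartment, 120 x 120 inside, the stock on the +x side. Sides and rear 56 high, sides sloping down to the 32 high front. Point: centre of the empty compartment's floor, on its upper face, 3 above the bench.
- reel_c (a point): Bystander: a solder reel with blue flanges, 54 diameter x 37 mm high, standing on one flange. This point: its centre, half-way up.
- cutters_c (a point): Bystander: side cutters with red handles lying on the bench, 125 long (own x), 52 wide, 14 mm high. This point: between the handles, 7 above the bench.
There are look-alikes about, which are no part of the job. Leave any purple look-alike of the part that bears sink_silver_c alone.

How it is judged (in metres and radians):
At the end, for the whole second after the job is handed in: All five parts stand upright (within 0.15 rad), at rest and released, on the floor of their own kind's empty compartment: centres within 52 mm of its centre along each bin axis, within 8 mm of resting height. Solder reel and side cutters within 15 mm of their start (x of cap_black_c in the frame of bin_caps_c between -0.052 and 0.052 m and y of cap_black_c in the frame of bin_caps_c between -0.052 and 0.052 m and z of cap_black_c in the frame of bin_caps_c between 0.017 and 0.033 m and angle between each of cap_black_c, cap_grey_c, sink_bronze_c, sink_silver_c, trafo_c's own z axis and vertical below 0.15 rad and linear speed of each of cap_black, cap_grey, sink_bronze, sink_silver, trafo below 0.02 m/s and x of cap_grey_c in the frame of bin_caps_c between -0.052 and 0.052 m and y of cap_grey_c in the frame of bin_caps_c between -0.052 and 0.052 m and z of cap_grey_c in the frame of bin_caps_c between 0.017 and 0.033 m and x of sink_bronze_c in the frame of bin_sinks_c between -0.052 and 0.052 m and y of sink_bronze_c in the frame of bin_sinks_c between -0.052 and 0.052 m and z of sink_bronze_c in the frame of bin_sinks_c between 0.006 and 0.022 m and x of sink_silver_c in the frame of bin_sinks_c between -0.052 and 0.052 m and y of sink_silver_c in the frame of bin_sinks_c between -0.052 and 0.052 m and z of sink_silver_c in the frame of bin_sinks_c between 0.006 and 0.022 m and x of trafo_c in the frame of bin_trafos_c between -0.052 and 0.052 m and y of trafo_c in the frame of bin_trafos_c between -0.052 and 0.052 m and z of trafo_c in the frame of bin_trafos_c between 0.01 and 0.026 m and distance of each of reel_c, cutters_c from where it was at the start of the episode below 0.015 m); the robot touches nothing.
It fails at once if a part was dropped or thrown (faster than 0.8 m/s, a fall of over 30 mm, with nothing holding it) ((linear speed of cap_black above 0.8 m/s and contact force between the fingers and cap_black below 0.01 N) or (linear speed of cap_grey above 0.8 m/s and contact force between the fingers and cap_grey below 0.01 N) or (linear speed of sink_bronze above 0.8 m/s and contact force between the fingers and sink_bronze below 0.01 N) or (linear speed of sink_silver above 0.8 m/s and contact force between the fingers and sink_silver below 0.01 N) or (linear speed of trafo above 0.8 m/s and contact force between the fingers and trafo below 0.01 N)).
It fails at once if the solder reel moved more than 15 mm (distance of reel_c from where it was at the start of the episode above 0.015 m).
It fails at once if the side cutters moved more than 15 mm (distance of cutters_c from where it was at the start of the episode above 0.015 m).
It also fails if it takes over 125 s, if anything falls off the work surface, if the arm or the gripper's body presses on something with over 40 N, if the wrist force passes 120 N, or if a joint passes its speed limit or range.

## Working session

There is one attempt and no reset: what is moved stays moved. The work goes in short steps, Python scripts to look and compute and a shell command to move; the robot and the scene stay as the last step left them, time stands still between calls to the robot, and variables do not carry over. Pictures are saved under pics/ and viewed, about 12 in all and at most 16, crops included, and the job is handed in when it is done.

```bash
mkdir -p pics; ls; python3 - <<'E'
from workcell import env
import cv2
for n in ("top","scene"):
    im=env.get_image(n); cv2.imwrite(f"pics/{n}0.png",cv2.resize(im[:,:,::-1],(800,600),interpolation=cv2.INTER_CUBIC))
    print(n,env.camera_params(n))
print(env.camera_params("wrist")); print(env.state())
E
```

```text
pics
top {'fx': 393.46204209893, 'fy': 393.46204209893, 'cx': 255.17698331019236, 'cy': 187.38868851027325, 'k1': -0.06466707237162518, 'T': array([[-9.15199914e-03, -9.79982703e-01,  1.98872178e-01,
         2.38733190e+02],
       [-9.99954989e-01,  8.47145787e-03, -4.27261882e-03,
        -2.01244143e+00],
       [ 2.50235527e-03, -1.98902329e-01, -9.80016123e-01,
         1.35091563e+03],
       [ 0.00000000e+00,  0.00000000e+00,  0.00000000e+00,
         1.00000000e+00]])}
scene {'fx': 348.0846323318636, 'fy': 348.0846323318636, 'cx': 261.04632809754725, 'cy': 188.4784816874812, 'k1': 0.0008775324631606919, 'T': array([[ 8.53801623e-01,  3.53153526e-01, -3.82498857e-01,
         8.54046648e+02],
       [ 5.20293303e-01, -6.04000079e-01,  6.03720783e-01,
        -5.44614911e+02],
       [-1.78232167e-02, -7.14469378e-01, -6.99439662e-01,
         6.57406588e+02],
       [ 0.00000000e+00,  0.00000000e+00,  0.00000000e+00,
         1.00000000e+00]])}
{'fx': 318.1686115237073, 'fy': 318.1686115237073, 'cx': 260.5159823173952, 'cy': 193.95411652632416, 'k1': -0.06093417054720385, 'mo
[... 308 characters left out ...]
000000e+00,
         1.00000000e+00]])}
{'time_s': 0.1, 'joint_pos': array([-1.34738209e+00,  3.13370773e-01,  1.49835193e+00,  1.16980594e-06,
        1.33100822e+00, -2.23379918e-01]), 'qd': array([ 0.00326079, -0.00188719, -0.00219839,  0.00123094,  0.00018412,
        0.00198881]), 'joint_torque': array([ 2.82521716e-03, -4.12899041e+01, -2.60142696e+01, -1.25130846e-04,
        3.01540582e-03, -1.09036193e-05]), 'ee_pos': array([ 226.79050601, -473.2514837 ,  244.80766328]), 'eef_rot': array([-3.06241570e+00, -6.95747003e-01, -1.75339173e-06]), 'ft_force': array([-0.10547468, -0.80475704, -0.38621694]), 'torque': array([ 0.04631089, -0.01767876,  0.0211294 ]), 'width': 85.3134141171875}
```

View pics/top0.png

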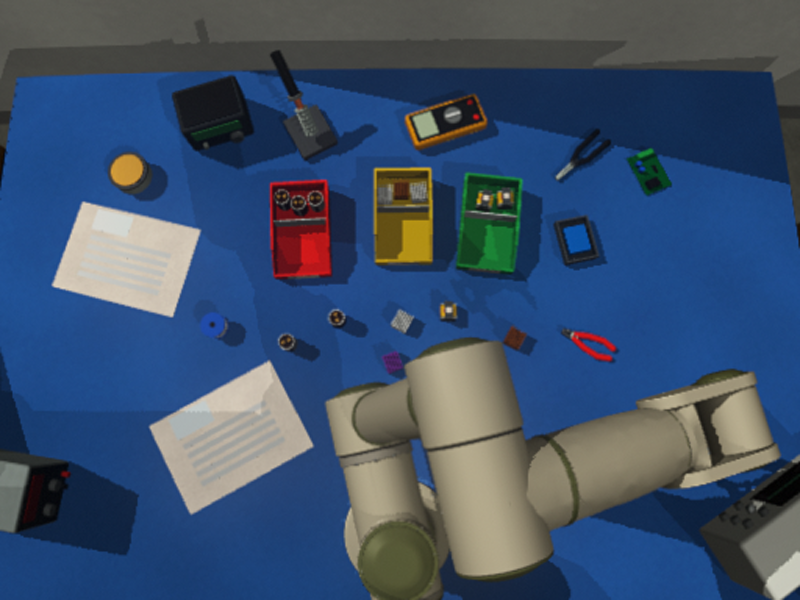

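View pics/scene0.png

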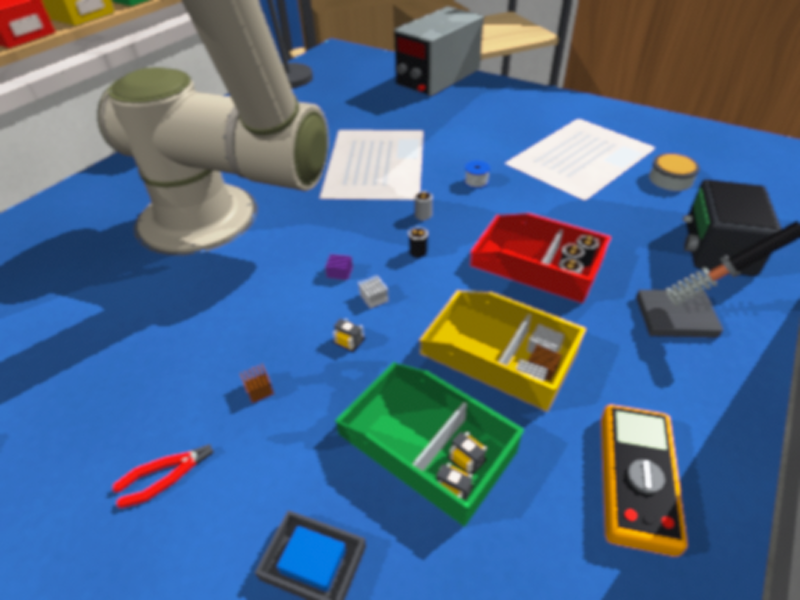

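The top view shows the parts at roughly (800x600 px): grey cap (287,341), black cap (337,317), silver sink (402,321), trafo (448,311) and bronze sink (515,338). The purple look-alike is at (392,362), the reel at (213,324) and the cutters at (590,343). I'll enlarge the work area next.

```bash
cat > h.py <<'E'
from workcell import env
import cv2, numpy as np
from scipy.spatial.transform import Rotation as R
def cam(n):
    p=env.camera_params(n); 
    if n=="wrist":
        s=env.state(); T=np.eye(4); T[:3,:3]=R.from_rotvec(s["eef_rot"]).as_matrix(); T[:3,3]=s["ee_pos"]; p["T"]=T@p["mount"]
    return p
def ray(p,u,v):
    d=np.array([(u-p["cx"])/p["fx"],(v-p["cy"])/p["fy"]]); s=d.copy()
    for _ in range(20): s=d/(1+p["k1"]*(s@s))
    return p["T"][:3,:3]@np.r_[s,1]
def at_z(p,u,v,z):
    r=ray(p,u,v); o=p["T"][:3,3]; return o+r*(z-o[2])/r[2]
def proj(p,X):
    c=np.linalg.inv(p["T"])@np.r_[X,1]; s=c[:2]/c[2]; s=s*(1+p["k1"]*(s@s)); return s*p["fx"]+[p["cx"],p["cy"]]
def crop(im,x0,y0,x1,y1,f,name):
    cv2.imwrite(name,cv2.resize(im[y0:y1,x0:x1,::-1],None,fx=f,fy=f,interpolation=cv2.INTER_CUBIC))
E
python3 - <<'E'
from h import *
im=env.get_image("top"); crop(im,165,100,405,245,3.3,"pics/t1.png")
E
```

```text
(no output)
```

View pics/t1.png

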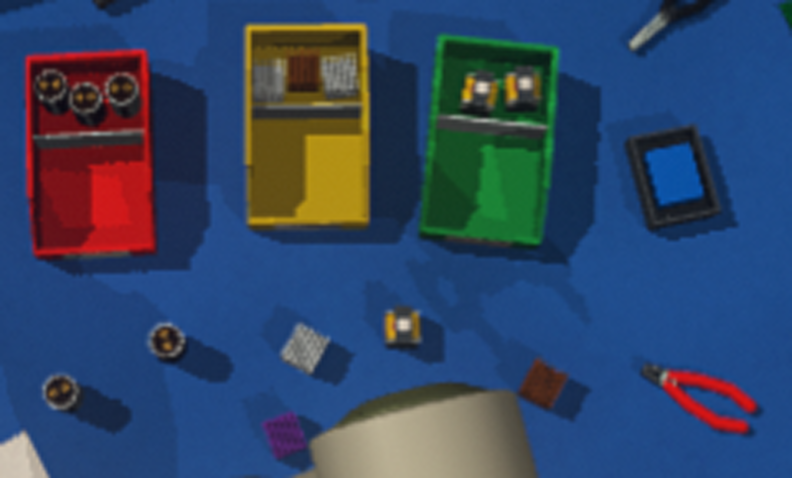

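```bash
cat > m.py <<'E'
from h import *
p=cam("top"); q=cam("scene")
P=lambda u,v,z: at_z(p,165+u/3.3,100+v/3.3,z)
for n,u,v,z in [("capR",167,341,48),("capL",61,392,48),("silver",306,348,28),("bronze",543,384,28),("trafo",403,327,35),("purple",285,435,28),("cutters tip",650,372,8),("cutters h",752,408,10)]:
    X=P(u,v,z); print(n,X.round(1),"scene px",(proj(q,X)*800/512).round(0))
for n,c in dict(red=[(36,252),(153,248),(27,57),(146,51)],yel=[(248,224),(368,225),(247,27),(367,25)],grn=[(421,235),(541,242),(440,37),(558,48)]).items():
    f1,f2,r1,r2=[P(u,v,z)[:2] for (u,v),z in zip(c,(32,32,56,56))]
    F,B=(f1+f2)/2,(r1+r2)/2; d=(B-F)/np.linalg.norm(B-F)
    print(n,"len",np.linalg.norm(B-F).round(1),"w",np.linalg.norm(f1-f2).round(1),np.linalg.norm(r1-r2).round(1),"yaw",np.arctan2(d[1],d[0]).round(3),"centre",(B-d*(209-63)).round(1),(F+63*d).round(1))
E
python3 m.py
```

```text
capR [449.7 125.5  48. ] scene px [416. 233.]
capL [398.4 232.2  48. ] scene px [421. 195.]
silver [444.4 -15.9  28. ] scene px [370. 286.]
bronze [ 404.8 -259.    28. ] scene px [253. 377.]
trafo [ 464.3 -115.8   35. ] scene px [344. 325.]
purple [355.1   6.4  28. ] scene px [336. 261.]
cutters tip [ 418.7 -376.3    8. ] scene px [203. 452.]
cutters h [ 379.3 -481.2   10. ] scene px [116. 502.]
red len 208.1 w 122.5 126.5 yaw 0.048 centre [611.2 206.9] [612.  206.9]
yel len 211.8 w 125.7 127.7 yaw -0.005 centre [640.4 -19.6] [637.5 -19.6]
grn len 209.8 w 126.0 126.1 yaw -0.115 centre [ 621.4 -207.5] [ 620.6 -207.4]
```

The two caps match the scene view: black at (450,125), grey at (398,232). Bin sizes come out right, 122–128 wide and 208–212 long. I'll start with bronze and hover over it to see the fin direction.

```bash
python3 -m jog '2.5 3.05 -0.6 0 0 0 1;2.5 3.05 -0.6 0 0 0 1;2.5 3.05 -0.6 0 0 0 1;2.5 3.05 -0.6 0 0 0 1;2.5 3.05 -0.6 0 0 0 1;2.5 3.05 -0.6 0 0 0 1;2.8 3.1 -0.6 0 0 0 1;0 0 0 0 0 0 1;0 0 0 0 0 0 1'
python3 - <<'E'
from h import *
p=cam("wrist");im=env.get_image("wrist"); crop(im,0,0,512,384,1.5,"pics/w1.png")
print(env.state()["ee_pos"],proj(p,[405,-259,28])*1.5)
E
```

```text
time_s: 0.9
ee_pos: [405.2, -258.3, 203.0]
eef_rot: [-3.062, -0.702, 0.001]
ft_force: [0.0, -1.5, 1.0]
width: 85.0
[ 404.59514866 -259.63027912  203.24955302] [390.37705767 267.82253893]
```

View pics/w1.png

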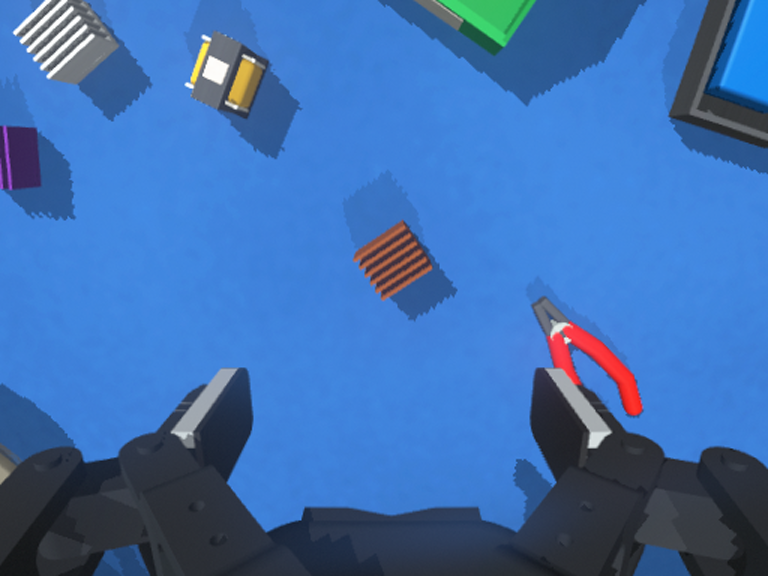

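Bronze's top corners (768x576 px) are (404,221), (433,266), (385,300) and (354,257), with fins running (354,257)→(404,221).

```bash
cat >> h.py <<'E'
def quad(p,pts,z,f=1.5):
    "pts: 4 corners, first edge along fins -> centre, fin yaw, needed turn of tool about world z so that tool y is across fins"
    W=np.array([at_z(p,u/f,v/f,z)[:2] for u,v in pts]); a=W[1]-W[0]+W[2]-W[3]; b=W[3]-W[0]+W[2]-W[1]
    yaw=np.arctan2(a[1],a[0]); s=env.state(); Rm=R.from_rotvec(s["eef_rot"]).as_matrix(); tx=np.arctan2(Rm[1,0],Rm[0,0])
    t=(yaw-tx+np.pi/2)%np.pi-np.pi/2
    print("centre",W.mean(0).round(1),"sizes",np.linalg.norm(a)/2,np.linalg.norm(b)/2,"perp",np.degrees(np.arctan2(b[1],b[0])-yaw).round(1),"yaw",yaw.round(3),"tool",tx.round(3),"turn",t.round(3),"shift cm",((W.mean(0)-s["ee_pos"][:2])/10).round(2),"j6",s["joint_pos"][[0,5]].round(2),"z",s["ee_pos"][2].round(1))
E
python3 -c "
from h import *
quad(cam('wrist'),[(354,257),(404,221),(433,266),(385,300)],28)"
```

```text
centre [ 409.2 -260.7] sizes 39.36625190793125 35.147099618900526 perp -92.4 yaw -0.491 tool 0.448 turn -0.94 shift cm [ 0.46 -0.1 ] j6 [-0.81  0.31] z 203.2
```

```bash
python3 -m jog '0.06 -0.01 -1 0 0 -0.1175 1;0.06 -0.01 -1 0 0 -0.1175 1;0.06 -0.01 -1 0 0 -0.1175 1;0.06 -0.01 -1 0 0 -0.1175 1;0.06 -0.01 -1 0 0 -0.1175 1;0.06 -0.01 -1 0 0 -0.1175 1;0.06 -0.01 -1 0 0 -0.1175 1;0.06 -0.01 -1 0 0 -0.1175 1;0 0 -3 0 0 0 1;0 0 -3 0 0 0 1;0 0 -3 0 0 0 1;0 0 -1 0 0 0 1;0 0 -0.5 0 0 0 1;0 0 0 0 0 0 1;0 0 0 0 0 0 -1;0 0 0 0 0 0 -1;0 0 0 0 0 0 -1;0 0 0 0 0 0 -1;0 0 0 0 0 0 -1;0 0 0 0 0 0 -1'
```

```text
time_s: 2.62
ee_pos: [409.7, -261.0, 19.4]
eef_rot: [3.046, -0.766, 0.002]
ft_force: [-1.4, 0.8, 7.3]
width: 32.7
```

```bash
python3 -m jog '0 0 1 0 0 0 -1;0 0 3 0 0 0 -1;0 0 3 0 0 0 -1;1.5 1.4 1.5 0 0 0 -1;2.67 2.52 0 0 0 0.054 -1;2.67 2.52 0 0 0 0.054 -1;2.67 2.52 0 0 0 0.054 -1;2.67 2.52 0 0 0 0.054 -1;2.67 2.52 0 0 0 0.054 -1;2.67 2.52 0 0 0 0.054 -1;2.67 2.52 0 0 0 0.054 -1;2.67 2.52 0 0 0 0.054 -1;2.67 2.52 0 0 0 0.054 -1;0 0 0 0 0 0 -1;0 0 0 0 0 0 -1'
python3 - <<'E'
from h import *
p=cam("wrist");im=env.get_image("wrist"); crop(im,0,0,512,384,1.5,"pics/w2.png")
print(env.state()["ee_pos"],proj(p,[665,-20,3])*1.5)
E
```

```text
time_s: 3.87
ee_pos: [664.9, -18.4, 103.5]
eef_rot: [3.142, -0.008, -0.0]
ft_force: [-0.4, 0.2, -0.6]
width: 33.2
[664.30829103 -19.55078129 103.52832586] [393.08972144 301.30500136]
```

View pics/w2.png

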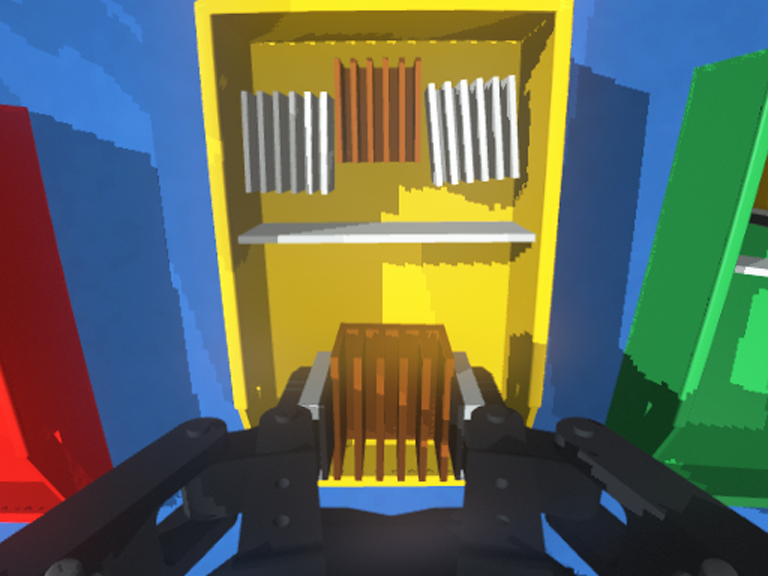

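Bronze is held straight above the compartment (top edges at rows 325–480, divider at row 235, clear of it). Lowering and releasing.

```bash
python3 -c "
from h import *
p=cam('wrist');print(at_z(p,240/1.5,235/1.5,42),at_z(p,534/1.5,235/1.5,42))"
python3 -m jog '0 0 -3 0 0 0 -1;0 0 -3 0 0 0 -1;0 0 -1 0 0 0 -1;0 0 -0.5 0 0 0 -1;0 0 -0.3 0 0 0 -1;0 0 -0.25 0 0 0 -1;0 0 0 0 0 0 -1;0 0 0 0 0 0 -1'
```

```text
[704.68740189  40.33547765  42.        ] [703.88418239 -77.84995313  42.        ]
time_s: 4.58
ee_pos: [665.1, -20.0, 24.1]
eef_rot: [3.141, -0.011, 0.003]
ft_force: [0.5, -0.2, -0.6]
width: 32.9
```

```bash
python3 -m jog '0 0 -0.2 0 0 0 -1;0 0 0 0 0 0 -1;0 0 0 0 0 0 0.2;0 0 0 0 0 0 0.2;0 0 0 0 0 0 0.2;0 0 1 0 0 0 0.2;0 0 3 0 0 0 0.2;0 0 3 0 0 0 0.4;-2 0 3.3 0 0 0 1;-3.5 0 2 0 0 0 1;-3.8 0 1.5 0 0 0 1;-3.8 0 1.5 0 0 0 1;-3.8 0 1.5 0 0 0 1;-3.8 0 1.5 0 0 0 1;-1.4 0 0 0 0 0 1;0 0 0 0 0 0 1;0 0 0 0 0 0 1'
python3 - <<'E'
from h import *
p=cam("wrist");im=env.get_image("wrist"); crop(im,0,0,512,384,1.5,"pics/w3.png")
print(env.state()["ee_pos"],proj(p,[665,-20,31])*1.5)
E
```

```text
time_s: 6.0
ee_pos: [443.8, -20.0, 204.8]
eef_rot: [3.141, -0.012, 0.003]
ft_force: [0.6, 0.5, 0.4]
width: 85.3
[444.28307027 -20.02330802 204.34954164] [ 386.73773629 -122.09250124]
```

View pics/w3.png

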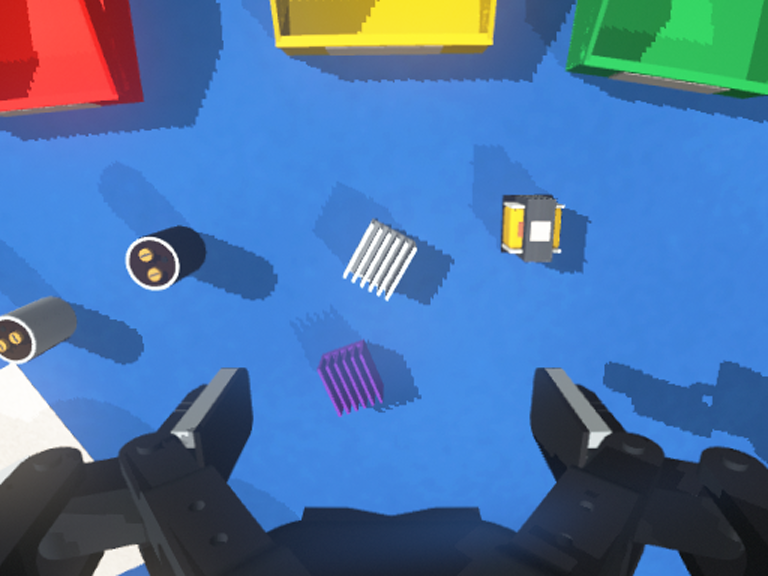

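Silver's top corners are about (345,277), (376,220), (416,241) and (387,299). The trafo's core top is (524,262)–(553,197). The black cap top is at (152,263) and the grey at (15,338).

```bash
python3 -c "
from h import *
p=cam('wrist')
quad(p,[(345,277),(376,220),(416,241),(387,299)],28)
quad(p,[(524,262),(526,197),(553,197),(556,263)],35)
for u,v in [(152,263),(15,338)]: print(at_z(p,u/1.5,v/1.5,47))"
```

```text
centre [449.5 -14.1] sizes 43.0312481352997 30.237822899993333 perp -91.0 yaw -0.484 tool -0.007 turn -0.477 shift cm [0.52 0.59] j6 [-0.31  1.27] z 204.3
centre [ 469.3 -114.5] sizes 41.60239325044212 18.85186693826784 perp -95.8 yaw 0.081 tool -0.007 turn 0.089 shift cm [ 2.5  -9.45] j6 [-0.31  1.27] z 204.3
[452.87968165 127.76651199  47.        ]
[402.91129247 230.9444217   47.        ]
```

```bash
python3 -m jog '0.1 0.12 -1.5 0 0 -0.096 1;0.1 0.12 -1.5 0 0 -0.096 1;0.1 0.12 -1.5 0 0 -0.096 1;0.1 0.12 -1.5 0 0 -0.096 1;0.1 0.12 -1.5 0 0 -0.096 1;0 0 -3 0 0 0 1;0 0 -3 0 0 0 1;0 0 -3 0 0 0 1;0 0 -1.5 0 0 0 1;0 0 -0.5 0 0 0 1;0 0 0 0 0 0 1;0 0 0 0 0 0 -1;0 0 0 0 0 0 -1;0 0 0 0 0 0 -1;0 0 0 0 0 0 -1;0 0 0 0 0 0 -1;0 0 0 0 0 0 -1'
```

```text
time_s: 7.47
ee_pos: [449.1, -14.0, 19.9]
eef_rot: [3.049, -0.758, 0.003]
ft_force: [-1.7, 0.8, 8.1]
width: 33.0
```

```bash
python3 -m jog '0 0 1 0 0 0 -1;0 0 3 0 0 0 -1;0 0 3 0 0 0 -1;2.3 -0.1 1 0 0 0.08 -1;2.8 -0.1 0 0 0 0.08 -1;2.8 -0.1 0 0 0 0.08 -1;2.8 -0.1 0 0 0 0.08 -1;2.8 -0.1 0 0 0 0.08 -1;2.8 0 0 0 0 0.08 -1;0 0 0 0 0 0 -1;0 0 0 0 0 0 -1'
python3 - <<'E'
from h import *
p=cam("wrist");im=env.get_image("wrist"); crop(im,0,0,512,384,1.5,"pics/w4.png")
print(env.state()["ee_pos"],proj(p,[665,-20,31])*1.5)
E
```

```text
time_s: 8.38
ee_pos: [612.0, -18.8, 99.1]
eef_rot: [3.142, -0.011, 0.0]
ft_force: [-0.2, 0.6, 0.0]
width: 32.7
[611.17872885 -18.73832544  99.11662348] [391.6111974 200.1801659]
```

View pics/w4.png

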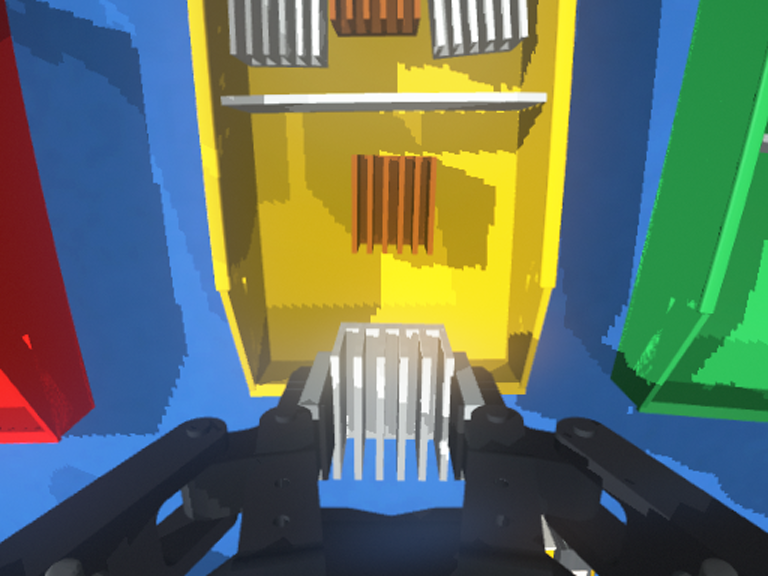

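Bronze stands upright at (394,203) as predicted. Silver is held straight, and I'll check the front wall's edge (rows 362–395) before lowering.

```bash
python3 -c "
from h import *
p=cam('wrist');
for v in (362,380,395): print(at_z(p,270/1.5,v/1.5,32).round(1))
for v in (155,252): print(at_z(p,394/1.5,v/1.5,31).round(1))"
python3 -m jog '0 0 -3 0 0 0 -1;0 0 -2.5 0 0 0 -1;0 0 -1 0 0 0 -1;0 0 -0.5 0 0 0 -1;0 0 -0.3 0 0 0 -1;0 0 -0.25 0 0 0 -1;0 0 0 0 0 0 -1;0 0 0 0 0 0 -1'
```

```text
[593.6  34.9  32. ]
[584.7  35.6  32. ]
[577.2  36.2  32. ]
[682. -21.  31.]
[642.8 -20.8  31. ]
time_s: 9.1
ee_pos: [612.0, -18.9, 24.3]
eef_rot: [3.141, -0.011, 0.002]
ft_force: [-0.5, -0.5, -0.5]
width: 32.5
```

```bash
python3 -m jog '0 0 -0.2 0 0 0 -1;0 0 0 0 0 0 -1;0 0 0 0 0 0 0.2;0 0 0 0 0 0 0.2;0 0 0 0 0 0 0.2;0 0 1 0 0 0 0.2;0 0 3 0 0 0 0.2;0 0 3 0 0 0 0.4;-1.3 -0.8 3 0 0 0 1;-2.6 -1.8 2 0 0 0 1;-2.6 -1.75 1 0 0 0 1;-2.6 -1.75 0 0 0 0 1;-2.6 -1.75 0 0 0 0 1;-2.6 -1.75 0 0 0 0 1;0 0 0 0 0 0 1;0 0 0 0 0 0 1'
python3 - <<'E'
from h import *
p=cam("wrist");im=env.get_image("wrist"); crop(im,0,0,512,384,1.5,"pics/w5.png")
print(env.state()["ee_pos"])
E
```

```text
time_s: 10.43
ee_pos: [468.2, -115.6, 152.3]
eef_rot: [3.141, -0.015, 0.002]
ft_force: [0.2, 0.2, -0.6]
width: 85.3
[ 468.8721148  -115.10592097  152.17934283]
```

View pics/w5.png

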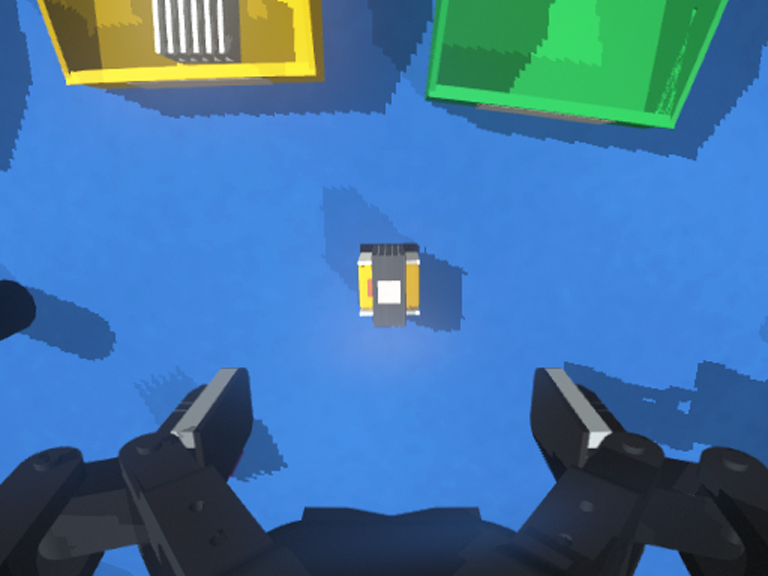

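The trafo sits centred under the tool and square to it, with core top (372,326), (373,256), (405,256), (406,326).

```bash
python3 -c "
from h import *
quad(cam('wrist'),[(372,326),(373,256),(405,256),(406,326)],35)"
```

```text
centre [ 469.3 -114.7] sizes 38.89998619553861 17.650850016533564 perp -89.9 yaw -0.009 tool -0.008 turn -0.001 shift cm [0.04 0.04] j6 [-0.48  1.09] z 152.2
```

```bash
python3 -m jog '0.04 0.04 -3 0 0 0 1;0 0 -3.5 0 0 0 1;0 0 -3.5 0 0 0 1;0 0 -2.2 0 0 0 1;0 0 -0.8 0 0 0 1;0 0 -0.3 0 0 0 1;0 0 0 0 0 0 1;0 0 0 0 0 0 -1;0 0 0 0 0 0 -1;0 0 0 0 0 0 -1;0 0 0 0 0 0 -1;0 0 0 0 0 0 -1;0 0 0 0 0 0 -1'
```

```text
time_s: 11.57
ee_pos: [469.4, -114.7, 19.3]
eef_rot: [3.141, -0.011, 0.002]
ft_force: [-2.2, 2.1, 7.3]
width: 33.2
```

```bash
python3 -m jog '0 0 1 0 0 0 -1;0 0 3 0 0 0 -1;0 0 3 0 0 0 -1;1.7 -1 1 0 0 -0.01 -1;2.7 -1.66 0 0 0 -0.02 -1;2.7 -1.66 0 0 0 -0.02 -1;2.7 -1.66 0 0 0 -0.02 -1;2.7 -1.66 0 0 0 -0.02 -1;2.7 -1.66 0 0 0 -0.02 -1;0 0 0 0 0 0 -1;0 0 0 0 0 0 -1'
python3 - <<'E'
from h import *
p=cam("wrist");im=env.get_image("wrist"); crop(im,0,0,512,384,1.5,"pics/w6.png")
print(env.state()["ee_pos"])
E
```

```text
time_s: 12.48
ee_pos: [621.1, -207.8, 98.1]
eef_rot: [-3.136, 0.184, 0.001]
ft_force: [-0.3, -0.6, -0.7]
width: 32.8
[ 620.44573434 -207.17471378   98.15414931]
```

View pics/w6.png

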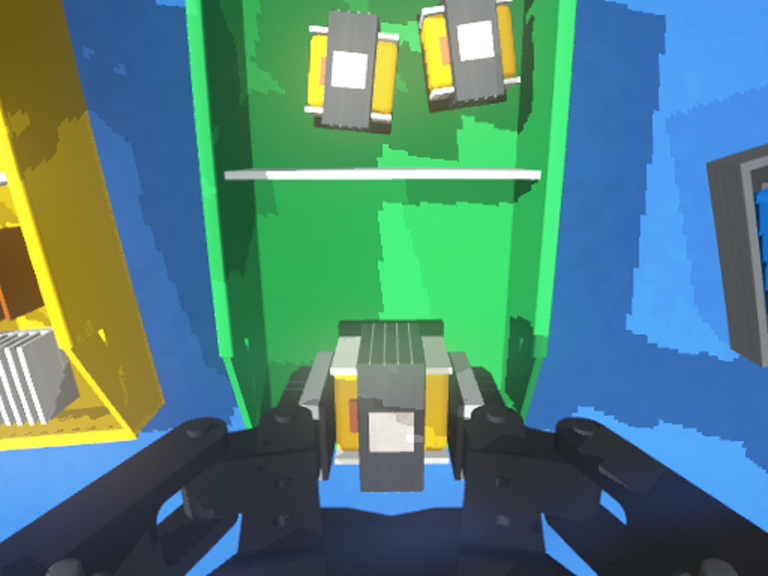

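The trafo is held straight and centred over the green compartment, with the divider at row 175 and the walls symmetric at x 190–575. Lowering to floor height and releasing, then on to the black cap.

```bash
python3 -m jog '0 0 -3 0 0 0 -1;0 0 -2.5 0 0 0 -1;0 0 -1 0 0 0 -1;0 0 -0.5 0 0 0 -1;0 0 -0.3 0 0 0 -1;0 0 -0.25 0 0 0 -1;0 0 0 0 0 0 -1;0 0 0 0 0 0 -1'
```

```text
time_s: 13.2
ee_pos: [621.3, -207.6, 23.9]
eef_rot: [3.136, -0.184, 0.002]
ft_force: [0.1, -1.0, -2.2]
width: 32.6
```

```bash
python3 -m jog '0 0 -0.15 0 0 0 -1;0 0 0 0 0 0 -1;0 0 0 0 0 0 0.2;0 0 0 0 0 0 0.2;0 0 0 0 0 0 0.2;0 0 1 0 0 0 0.2;0 0 3 0 0 0 0.2;0 0 3.5 0 0 0 0.4;0 0 3.5 0 0 0 1;-1.6 3.3 1.5 0 0 0.016 1;-1.6 3.3 1.5 0 0 0.016 1;-1.6 3.3 1 0 0 0.016 1;-1.6 3.3 0 0 0 0.016 1;-1.6 3.3 0 0 0 0.016 1;-1.6 3.3 0 0 0 0.016 1;-1.6 3.3 0 0 0 0.016 1;-1.6 3.3 0 0 0 0.016 1;-1.6 3.3 0 0 0 0.016 1;-1.6 3.3 0 0 0 0.016 1'
python3 -m jog '-0.8 0.5 0 0 0 0 1;0 0 0 0 0 0 1;0 0 0 0 0 0 1'
python3 - <<'E'
from h import *
p=cam("wrist");im=env.get_image("wrist"); crop(im,0,0,512,384,1.5,"pics/w7.png")
print(env.state()["ee_pos"],proj(p,[453,127.5,47])*1.5)
E
```

```text
time_s: 14.78
ee_pos: [460.0, 123.9, 172.2]
eef_rot: [-3.141, -0.068, -0.002]
ft_force: [0.7, 0.7, 0.5]
width: 85.9
time_s: 15.03
ee_pos: [453.3, 127.4, 172.0]
eef_rot: [3.141, 0.068, 0.002]
ft_force: [0.7, -0.1, -0.3]
width: 85.0
[453.59973581 126.89001763 171.86862022] [389.61181146 288.94623912]
```

View pics/w7.png

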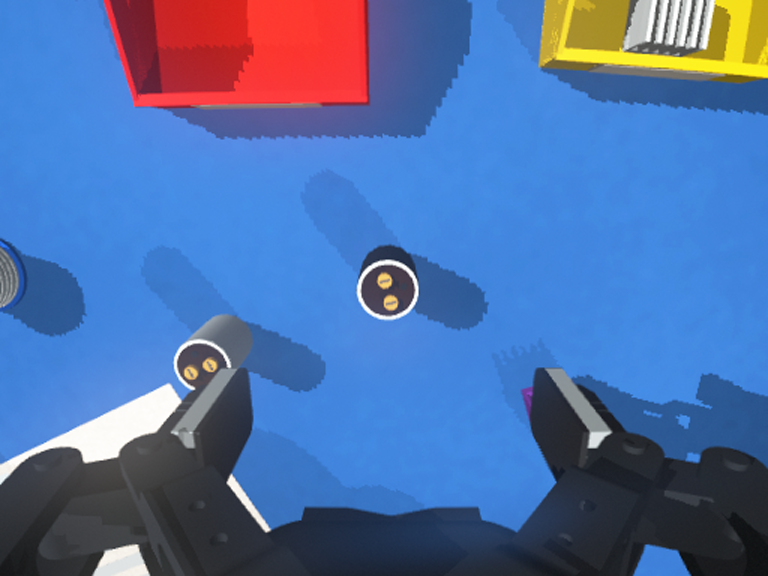

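The black cap's rim is centred at (388,290), within 1 mm of the tool axis. The grey cap is at (202,364).

```bash
python3 -m jog '0 0.1 -3 0 0 0 1;0 0 -3.5 0 0 0 1;0 0 -3.5 0 0 0 1;0 0 -3.5 0 0 0 1;0 0 -1 0 0 0 1;0 0 -0.5 0 0 0 1;0 0 0 0 0 0 1;0 0 0 0 0 0 -1;0 0 0 0 0 0 -1;0 0 0 0 0 0 -1;0 0 0 0 0 0 -1;0 0 0 0 0 0 -1;0 0 0 0 0 0 -1'
```

```text
time_s: 16.17
ee_pos: [453.5, 128.6, 22.4]
eef_rot: [3.141, 0.068, 0.003]
ft_force: [-0.9, -1.0, 7.7]
width: 33.7
```

```bash
python3 -m jog '0 0 1 0 0 0 -1;0 0 3 0 0 0 -1;0 0 3 0 0 0 -1;1.2 0.5 1.5 0 0 0 -1;2.47 1.07 0 0 0 0 -1;2.47 1.07 0 0 0 0 -1;2.47 1.07 0 0 0 0 -1;2.47 1.07 0 0 0 0 -1;2.47 1.07 0 0 0 0 -1;2.47 1.07 0 0 0 0 -1;2.47 1.07 0 0 0 0 -1;0 0 0 0 0 0 -1;0 0 0 0 0 0 -1'
python3 - <<'E'
from h import *
p=cam("wrist");im=env.get_image("wrist"); crop(im,0,0,512,384,1.5,"pics/w8.png")
print(env.state()["ee_pos"])
E
```

```text
time_s: 17.25
ee_pos: [638.1, 208.7, 106.3]
eef_rot: [3.141, 0.068, -0.001]
ft_force: [-0.4, 0.0, -1.1]
width: 33.3
[637.43532367 208.45058882 106.40065106]
```

View pics/w8.png

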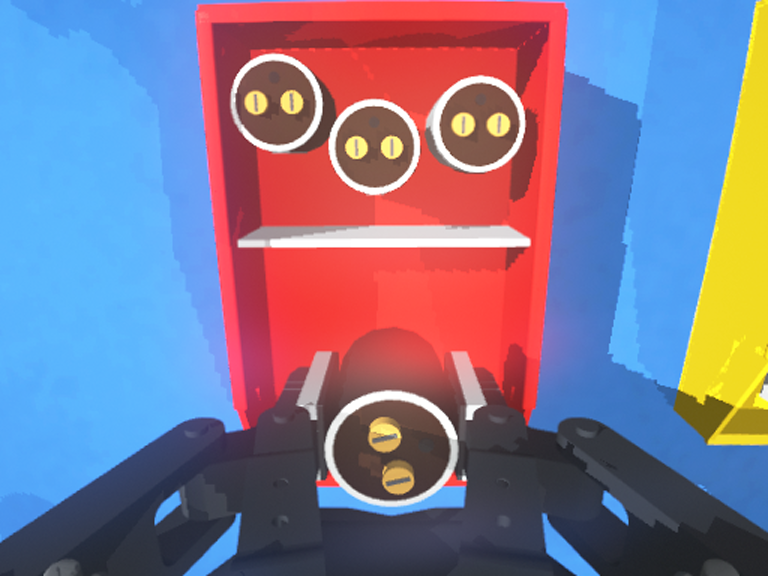

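The black cap is held upright and centred between the red walls, with the divider at row 235.

```bash
python3 -m jog '0 0 -3 0 0 0 -1;0 0 -3 0 0 0 -1;0 0 -1 0 0 0 -1;0 0 -0.5 0 0 0 -1;0 0 -0.3 0 0 0 -1;0 0 -0.15 0 0 0 -1;0 0 0 0 0 0 -1;0 0 0 0 0 0 -1'
```

```text
time_s: 17.97
ee_pos: [638.4, 208.5, 28.2]
eef_rot: [-3.141, -0.067, -0.003]
ft_force: [0.3, 0.3, -1.4]
width: 33.5
```

```bash
python3 -m jog '0 0 -0.25 0 0 0 -1;0 0 0 0 0 0 -1;0 0 0 0 0 0 0.2;0 0 0 0 0 0 0.2;0 0 0 0 0 0 0.2;0 0 1 0 0 0 0.2;0 0 3 0 0 0 0.2;0 0 3.5 0 0 0 0.4;0 0 3.5 0 0 0 1;-3 0.3 1.5 0 0 0 1;-3.5 0.3 1.2 0 0 0 1;-3.5 0.3 1 0 0 0 1;-3.5 0.3 0 0 0 0 1;-3.5 0.3 0 0 0 0 1;-3.5 0.3 0 0 0 0 1;-3 0.4 0 0 0 0 1;0 0 0 0 0 0 1;0 0 0 0 0 0 1'
python3 - <<'E'
from h import *
p=cam("wrist");im=env.get_image("wrist"); crop(im,0,0,512,384,1.5,"pics/w9.png")
print(env.state()["ee_pos"],proj(p,[403,231,47])*1.5)
E
```

```text
time_s: 19.47
ee_pos: [402.3, 230.7, 172.5]
eef_rot: [-3.14, -0.069, -0.003]
ft_force: [-0.0, -0.7, -0.1]
width: 85.3
[403.32892078 230.58306021 172.29428985] [389.53882732 287.19731871]
```

View pics/w9.png

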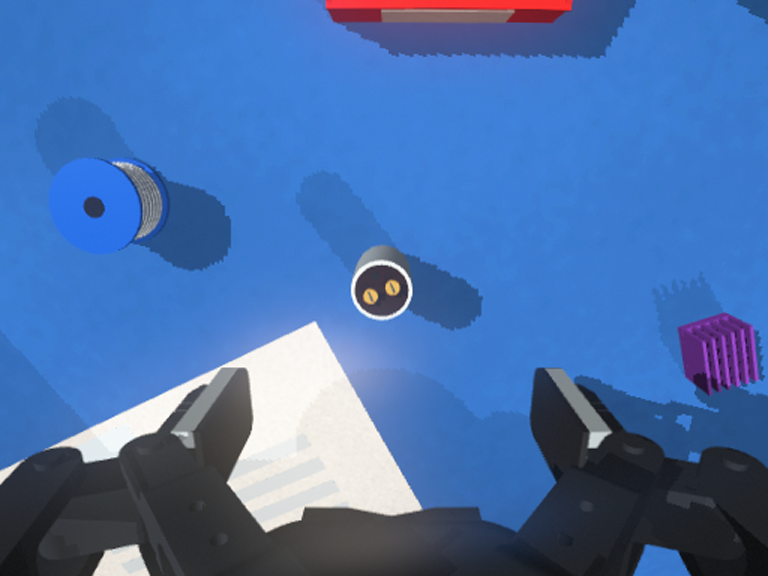

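Grey's rim is centred at (382,290), so I need about +4 mm in y and −1 mm in x. The reel (left edge x≈168) is over 100 mm away, so the fingers clear it.

```bash
python3 -m jog '-0.1 0.4 -3 0 0 0 1;0 0 -3.5 0 0 0 1;0 0 -3.5 0 0 0 1;0 0 -3.5 0 0 0 1;0 0 -1 0 0 0 1;0 0 -0.5 0 0 0 1;0 0 0 0 0 0 1;0 0 0 0 0 0 -1;0 0 0 0 0 0 -1;0 0 0 0 0 0 -1;0 0 0 0 0 0 -1;0 0 0 0 0 0 -1;0 0 0 0 0 0 -1'
```

```text
time_s: 20.6
ee_pos: [402.4, 234.6, 22.4]
eef_rot: [-3.14, -0.067, -0.003]
ft_force: [-2.0, -1.0, 8.8]
width: 33.9
```

```bash
python3 -m jog '0 0 1 0 0 0 -1;0 0 3 0 0 0 -1;0 0 3 0 0 0 -1;1.6 -0.2 1.5 0 0 0 -1;2.8 -0.45 0 0 0 0 -1;2.8 -0.45 0 0 0 0 -1;2.8 -0.45 0 0 0 0 -1;2.8 -0.45 0 0 0 0 -1;2.8 -0.45 0 0 0 0 -1;2.8 -0.45 0 0 0 0 -1;0 0 0 0 0 0 -1;0 0 0 0 0 0 -1'
python3 - <<'E'
from h import *
p=cam("wrist");im=env.get_image("wrist"); crop(im,0,0,512,384,1.5,"pics/w10.png")
print(env.state()["ee_pos"],proj(p,[638,208.5,50])*1.5)
E
```

```text
time_s: 21.6
ee_pos: [586.3, 205.0, 106.5]
eef_rot: [-3.141, -0.066, 0.0]
ft_force: [-0.6, -0.5, -1.3]
width: 33.5
[585.42911797 205.39890369 106.47438153] [385.92444671 206.19723753]
```

View pics/w10.png

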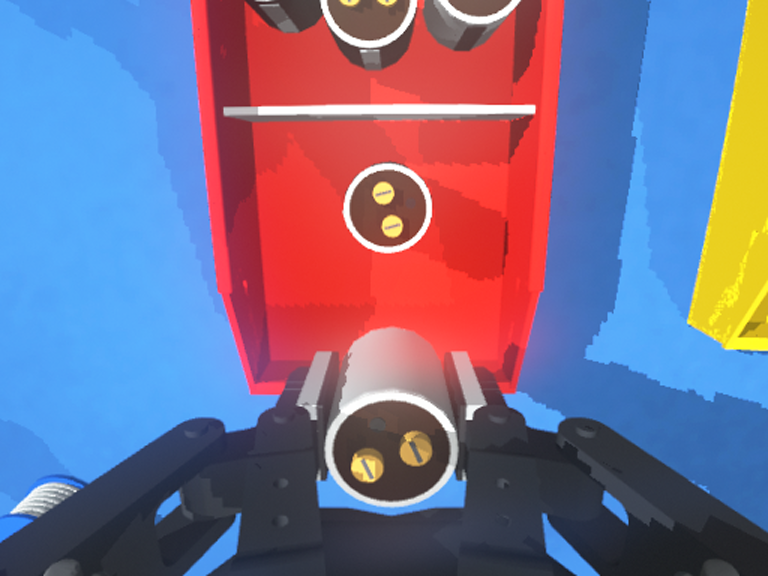

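The black cap stands upright at (388,208) as predicted. Grey is held straight over the front half, about 17 mm clear of both the black cap and the front wall.

```bash
python3 -m jog '0 0 -3 0 0 0 -1;0 0 -3 0 0 0 -1;0 0 -1 0 0 0 -1;0 0 -0.5 0 0 0 -1;0 0 -0.3 0 0 0 -1;0 0 -0.15 0 0 0 -1;0 0 -0.2 0 0 0 -1;0 0 0 0 0 0 -1;0 0 0 0 0 0 -1'
```

```text
time_s: 22.4
ee_pos: [586.2, 205.5, 25.6]
eef_rot: [-3.141, -0.067, -0.002]
ft_force: [-0.4, 0.3, -0.9]
width: 34.0
```

```bash
python3 -m jog '0 0 0 0 0 0 0.2;0 0 0 0 0 0 0.2;0 0 0 0 0 0 0.2;0 0 1 0 0 0 0.2;0 0 3 0 0 0 0.2;0 0 3.5 0 0 0 0.4;0 0 3.5 0 0 0 1;-3 0 2.5 0 0 0 1;-3 0 2.5 0 0 0 1;-3 0 2.5 0 0 0 1;-3 0 2.5 0 0 0 1;-3 0 2 0 0 0 1;-3 0 0 0 0 0 1;-3 0 0 0 0 0 1;0 0 0 0 0 0 1;0 0 0 0 0 0 1;0 0 0 0 0 0 1'
python3 - <<'E'
from h import *
im=env.get_image("top"); crop(im,130,100,405,245,2.9,"pics/t2.png")
im=env.get_image("scene"); crop(im,0,60,420,384,1.9,"pics/s2.png")
print(env.state()["ee_pos"])
E
```

```text
time_s: 23.82
ee_pos: [376.4, 205.4, 255.6]
eef_rot: [-3.141, -0.067, -0.002]
ft_force: [0.1, -0.5, -0.1]
width: 85.5
[376.6508372  205.36577525 254.97881198]
```

View pics/t2.png

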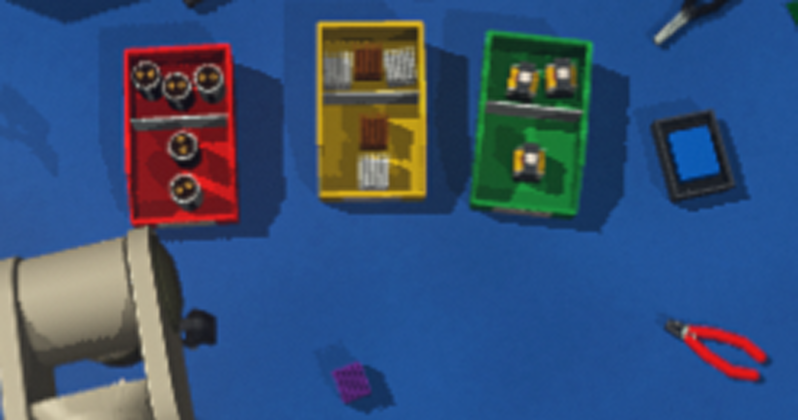

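View pics/s2.png

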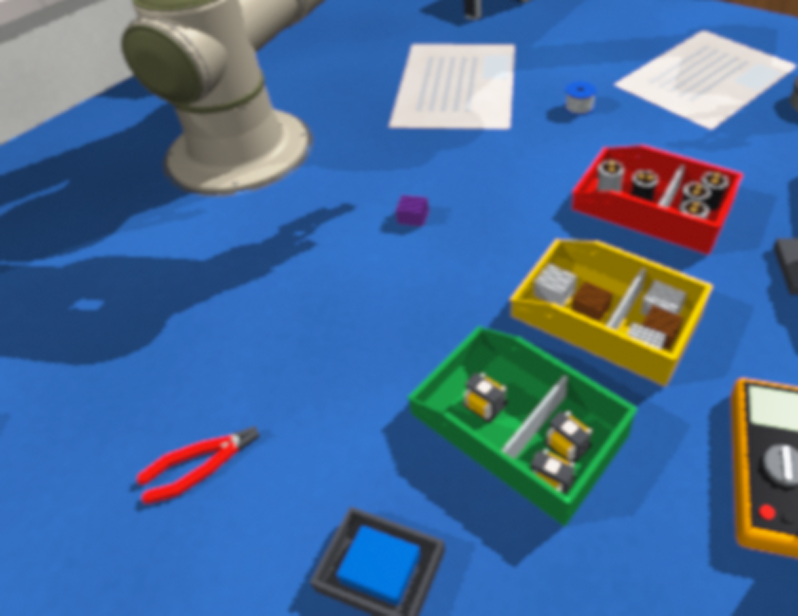

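All five parts stand upright in their own bins (red: two caps, yellow: two sinks, green: trafo). The reel and cutters lie where they were, and the gripper is open and clear. Handing in.

```bash
python3 -c "
from workcell import env
print(env.job_done())"
```

```text
the job is handed in; nothing more can be done
None
```

All five parts are back in stock and the job is handed in; the interface gives no verdict. It took about 24 s of the 125 s allowed.

- **Placing:** The two capacitors went into the red bin, the two heat sinks into the yellow and the transformer into the green. Each was lowered to about floor height before release.
- **Final pictures:** The top and scene views show all five standing upright and apart, in front of the dividers.
- **Positions:** By the tool pose at release, every part is within about 30 mm of its compartment's centre along each bin axis; the limit is 52 mm. I did not re-measure them after release, apart from the bronze sink and the black capacitor, which showed where expected.
- **Bystanders:** The arm never went near the reel, the cutters or the purple look-alike. By eye they had not moved, but I did not measure that; in the last top view the arm hid the reel, so only the scene view shows it.
- **Forces:** The wrist readings stayed below 10 N at the end of each move. No check failed.

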